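# Shut and lock the lip-balm cooling case

## Robot

A 6-joint arm with a two-finger parallel gripper is mounted at the origin on the work surface. World frame = base frame: x ahead of the robot, y to its left, z up, the work surface at z = 0. Lengths are in m, angles in rad, forces in N, time in s.
With the tool pointing down it reaches from about 0.25 to 0.725 m from the base axis. Payload 4 kg.
Tool frame: the origin (TCP) lies midway between the tips of the shut fingers; the grasp point (between the pads) lies 19 mm behind it; z points along the fingers, x is the direction in which the jaws open and shut, and the axes are right-handed (so a half turn about z gives the same grasp; the last joint's range is limited). The gripper opens to 85 mm and grips with 20 to 120 N. Pads are 22 mm wide; open, the fingers measure 114 mm over their backs; the gripper's body (76 mm by 85 mm) begins 54 mm behind the grasp point. The pads swing forward as they close: fully open they stand 13 mm farther back than shut.
Start: joints at [-1.338, 0.241, 0.005, 1.335, 0, 1.571], TCP at [0.115, -0.487, 0.231] pointing down, gripper open.
Joint ranges: [-2.72, 2.72], [-1.05, 1.87], [-1.09, 1.28], [-1.99, 2.15], [-1.42, 1.44], [-3.14, 3.14]. Speed limits (rad/s): [2.79, 2.79, 3.14, 3.14, 3.14, 3.14].

## Interface

Orientations are given as a unit quaternion [x, y, z, w].
In Python, from workcell import bot, vision, ticket gives the robot as it stands.
- The arm moves only by the tool play_rows, never from a script. Its argument "deltas" is one flat list of numbers, 5 for each row, row after row: the opening, from 0 (shut) to 1 (fully open), then the shift along the tool's x, y, z in units of 60 mm (1.0 is 60 mm), then the turn about the tool's z in degrees. A call has 1 to 12 rows; each row shifts and turns the pose as measured when the row begins, along the tool's axes as they then stand; what a row does not reach is not made up. A row lasts 1/8 s, in which the tool goes at most 62.5 mm and 10.7 degrees, less where a joint would pass 70% of its speed; a pose out of reach is approached as far as the arm can. A call is refused whole if a number of a shift passes 1 or a number of a turn 10.7, either way. A call with a gripper value outside its range is refused whole. The fingers move at their own pace and stop on an object; the grip force is fixed at half the most. Time passes only in rows, so rows that do not move let the fingers close. It gives the time, the measured TCP pose, the force and the opening at its end, in the units of the state.
- bot.get_obs(): the state, without advancing time (a new reading comes with each control period).
- vision.camera(name): name is "scene" or "side" or "wrist"; returns a dict with "color" (384x512x3 uint8, blue, green, red), "intrinsics" (3x3 intrinsics, pixels), "rvec" (rotation vector, rad) and "tvec" (3), from world to camera coordinates, as OpenCV has them. Camera axes: x right, y down, z forward; pixel columns grow to the right and rows downward; lengths in m; the calibration is good to about 2 mm. A picture is of the moment at which its call begins. There is no depth.
- ticket.job_done(): hands the job in, once; it reports no verdict.
The state is a dict: "clock": time; "joint_pos": joint angles; "joint_vel": joint speeds; "tau": joint torques, N m; "eef_pos": TCP position; "tool_rot": TCP orientation; "ft_force": force on the tool from outside, world axes, zero at the start; "ft_torque": the same for the moment, N m; "grip_width": finger opening in m.
Only numpy, scipy, OpenCV 4.12 (cv2) and the standard library are available. Lean on these libraries where they do the work, as an engineer would, in place of code of your own. Each camera call takes 0.05 s, during which the arm holds its last target. There are 200 camera calls.

## Task

With your fingertips, push the raised cover of the grey cooling case down until it is fully shut, then set a fingertip in the slot of the round steel quarter-turn fastener on it and turn it clockwise, seen from above, to its stop, so that the cover is locked. Nothing is to be gripped or lifted: do not swing the cover up wide open, and leave the bottle, jar, tubes and other small things around it standing where they are.

Things in the scene. Friction and masses are not known exactly. Their poses are not given: they have to be found in the camera images.
- case: grey open-topped cooling case full of lip-balm tubes, fixed to the table, 240 mm front to back, 260 mm wide, 85 mm high; origin at the centre of its underside, x from its front wall (robot side) towards the hinge at its back, z up
- cover (a joint): opening angle (rad) of the cover, a panel 240 x 260 mm, 8 mm thick, hinged along the top of the case's back wall (85 mm up). 0 is shut: it lies on the rim, its top 93 mm above the table; grows as the front edge rises, at most 1.2. The stiff hinge stays where it is left; about 5 N on the front edge pushes it down
- cover_front (a point): middle of the cover's front edge, on its top face; x along the panel towards the hinge, y along the front edge, z out of the panel
- dial (a joint): turn (rad) of the fastener, positive clockwise seen from above. 0: unlocked, slot parallel to the cover's front edge; stop at 1.57: locked, slot front to back, in line with two white marks on the collar. Stays where left; 0.12 N m turns it. Its catch under the cover slips below a bar in the case in the last fifth of the turn; if turned fully while the cover is up, it blocks shutting
- slot (a point): centre of the fastener's slot floor, on its axis, level with the cover's top face, 75 mm behind the front edge, midway across; turns with it, x along the slot. Steel disc 84 mm across, 14 mm high, in a fixed black collar as high, 100 mm outside. Slot right across the disc: 32 mm wide, 14 mm deep, 80 mm long; closed fingers fit in beside the centre and push on its side walls
- dropper: small amber dropper bottle with a black cap, 28 mm across, 72 mm tall; bystander, to be left where it is; origin at the centre of its underside
- jar: white lidded jar, 50 mm across, 48 mm tall; bystander, to be left where it is; origin at the centre of its underside
- tube_a: white lip-balm tube standing upright, 21 mm across, 68 mm tall; bystander, to be left where it is; origin at the centre of its underside
- tube_b: a second white lip-balm tube, the same as tube_a; bystander, to be left where it is; origin at the centre of its underside
- pot: small empty glass pot, 40 mm across, 18 mm tall; bystander, to be left where it is; origin at the centre of its underside
- cap: black screw cap lying mouth up, 40 mm across, 12 mm tall; bystander, to be left where it is; origin at the centre of its underside
- spatula: flat steel lab spatula lying on the table, 195 mm long, 4 mm thick; bystander, to be left where it is; origin at the centre of its underside

How it is judged:
By the outcome, as a careful person would: the job done as asked, in the order asked, and still so for the second after the job is handed in, with the robot touching nothing.
It also fails if it takes over 46 s, if anything falls off the work surface, if the arm or the gripper's body presses on something with over 40 N, if the wrist force passes 120 N, or if a joint passes its speed limit or range.

## Working session

There is one attempt and no reset: what is moved stays moved. The work goes in short steps, Python scripts to look and compute and a tool call to move; the robot and the scene stay as the last step left them, time stands still between calls to the robot, and variables do not carry over. Pictures are saved under pics/ and viewed, about 8 in all and at most 12, crops included, and the job is handed in when it is done.

Besides the shell and the picture viewer there is one more tool, called after "Request:" as name(argument=value, ...) on one line, values as JSON. play_rows: Moves the arm, as the interface text tells. Its arguments: {"type":"object","properties":{"deltas":{"type":"array"}},"required":["deltas"]}

```bash
mkdir -p pics; ls; python3 - <<'E'
from workcell import bot, vision
import cv2,numpy as np
o=bot.get_obs(); print({k:np.round(v,3).tolist() for k,v in o.items()})
ims=[]
for n in ("scene","side"):
    c=vision.camera(n); cv2.imwrite(f"pics/{n}0.png",cv2.resize(c["color"],(800,600),interpolation=cv2.INTER_CUBIC))
    R=cv2.Rodrigues(np.array(c["rvec"]))[0]; print(n,np.round(-R.T@np.array(c["tvec"]).ravel(),3),np.round(R[2],2),np.array(c["intrinsics"])[0,0])
E
```

```text
pics
{'clock': 0.0, 'joint_pos': [-1.338, 0.241, 0.004, 1.335, 0.0, 1.571], 'joint_vel': [-0.001, 0.001, 0.001, -0.001, -0.001, -0.002], 'tau': [-0.0, -37.232, 25.241, 0.017, 0.0, -0.0], 'eef_pos': [0.115, -0.486, 0.23], 'tool_rot': [0.784, -0.62, -0.001, -0.001], 'ft_force': [0.175, 0.328, -0.027], 'ft_torque': [0.016, -0.046, 0.004], 'grip_width': 0.085}
scene [1.033 0.598 0.912] [-0.47 -0.45 -0.76] 374.6011295002602
side [ 0.228 -0.508  0.517] [ 0.37  0.75 -0.54] 347.4443110590759
```

View pics/scene0.png

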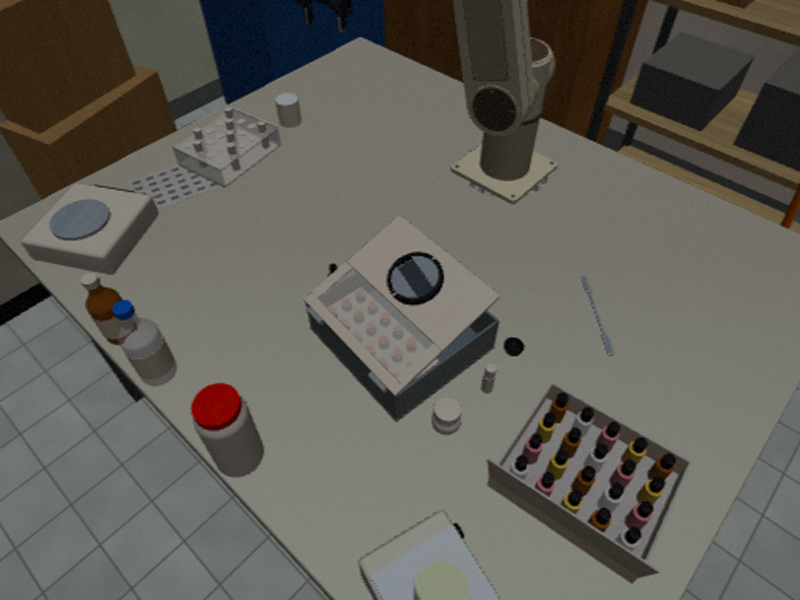

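View pics/side0.png

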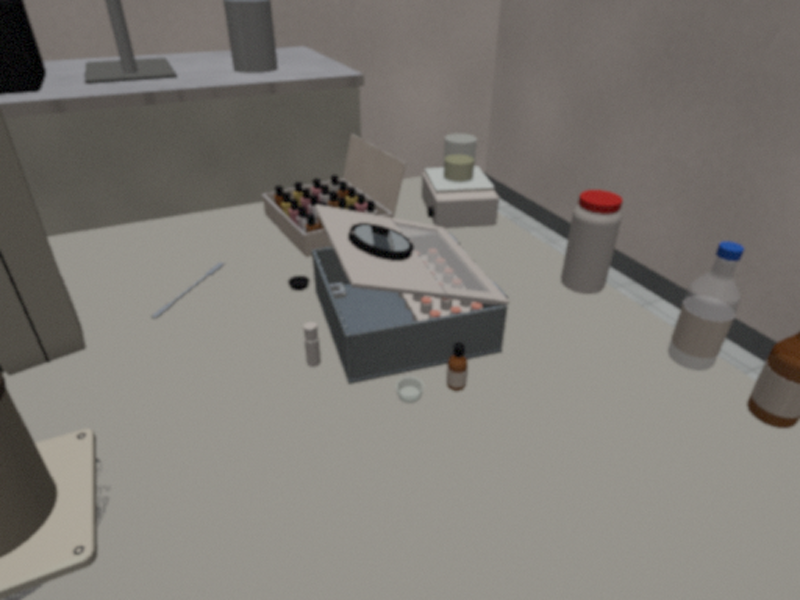

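```bash
cat > fit.py <<'E'
from workcell import bot, vision
import cv2,numpy as np
from scipy.optimize import least_squares
def case2w(p,q):
    x,y,a=q[:3]; c,s=np.cos(a),np.sin(a)
    p=np.atleast_2d(p); return np.c_[x+c*p[:,0]-s*p[:,1], y+s*p[:,0]+c*p[:,1], p[:,2]]
def cov(p,th):  # cover point: u behind front edge, v across, h above top face -> case frame
    u,v,h=p; d=.24-u; n=.008+h
    return [.12-d*np.cos(th)+n*np.sin(th), v, .085+d*np.sin(th)+n*np.cos(th)]
def proj(c,P): return cv2.projectPoints(np.asarray(P,float),np.array(c["rvec"]),np.array(c["tvec"]),np.array(c["intrinsics"]),None)[0][:,0]
E
python3 - <<'E'
from fit import *
C={n:vision.camera(n) for n in("scene","side")}
ob={"scene":[("c",(0,-.13,0),(400,217)),("c",(0,.13,0),(498,296)),("c",(.24,.13,0),(400,384)),("c",(.24,-.13,0),(307,302)),("b",(.12,.13,0),(397,415)),("c",(.075,0,.014),(415,278))],
"side":[("c",(0,-.13,0),(343,287)),("c",(0,.13,0),(316,207)),("c",(.24,-.13,0),(503,299)),("b",(-.12,-.13,0),(350,378)),("b",(.12,-.13,0),(498,350)),("c",(.075,0,.014),(380,239))]}
def r(q):
    e=[]
    for n in C:
        P=np.vstack([case2w(cov(p,q[3]) if k=="c" else p,q) for k,p,_ in ob[n]])
        e.append(proj(C[n],P)-np.array([u for *_,u in ob[n]])/1.5625)
    return np.vstack(e).ravel()
s=min((least_squares(r,[.5,0,a,t],loss="soft_l1") for a in(-.5,0,.5) for t in (.2,.5)),key=lambda s:s.cost); print(s.x,s.cost); print(r(s.x).reshape(-1,2).round(1))
q=s.x;np.save("q.npy",q)
for u in (0,.075): print(u,case2w(cov((u,0,0),q[3]),q).round(3),case2w(cov((u,0,0),0),q).round(3))
# bystanders base px, side
for nm,px,z in [("tube",(313,362),0),("pot",(409,395),0),("dropper",(457,386),0),("cap",(299,286),0)]:
    c=C["side"];K=np.array(c["intrinsics"]);R=cv2.Rodrigues(np.array(c["rvec"]))[0];o=-R.T@np.array(c["tvec"]).ravel()
    d=R.T@np.linalg.inv(K)@np.r_[np.array(px)/1.5625,1]; print(nm,(o-d*o[2]/d[2]).round(3))
E
```

```text
[ 0.54898025  0.16136762 -0.12938448  0.27242681] 28.828015844351697
[[ 1.2 -0.7]
 [ 3.1  0.4]
 [-1.9  7.1]
 [-1.4 -2.1]
 [ 0.8  4.4]
 [ 1.3 -0.7]
 [ 4.5 -0.3]
 [-2.1  0.4]
 [ 3.4  0.2]
 [-1.6  2.9]
 [ 1.5  0.2]
 [-0.5 -0. ]]
0 [[0.441 0.175 0.157]] [[0.43  0.177 0.093]]
0.075 [[0.513 0.166 0.137]] [[0.504 0.167 0.093]]
tube [0.383 0.112 0.   ]
pot [ 0.481 -0.012  0.   ]
dropper [ 0.55  -0.025  0.   ]
cap [0.427 0.33  0.   ]
```

```bash
python3 - <<'E'
from fit import *
q=np.load("q.npy")
c=vision.camera("scene")["color"][130:280,185:345]; d=vision.camera("side")["color"][120:250,190:335]
c=cv2.resize(c,None,fx=5,fy=5,interpolation=cv2.INTER_CUBIC)[:,:]; d=cv2.resize(d,None,fx=5,fy=5,interpolation=cv2.INTER_CUBIC)
g=lambda i:np.clip(255*(i/255.)**.6,0,255)[:600,:800]
cv2.imwrite("pics/zs.png",g(c[50:650])); cv2.imwrite("pics/zd.png",g(d))
E
```

```text
[ WARN:0@1.341] global loadsave.cpp:1063 imwrite_ Unsupported depth image for selected encoder is fallbacked to CV_8U.
```

View pics/zs.png

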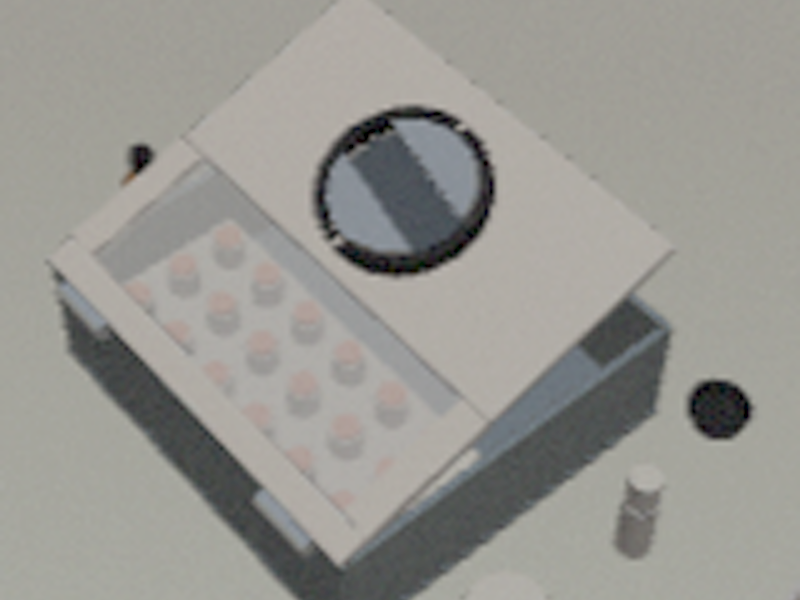

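View pics/zd.png

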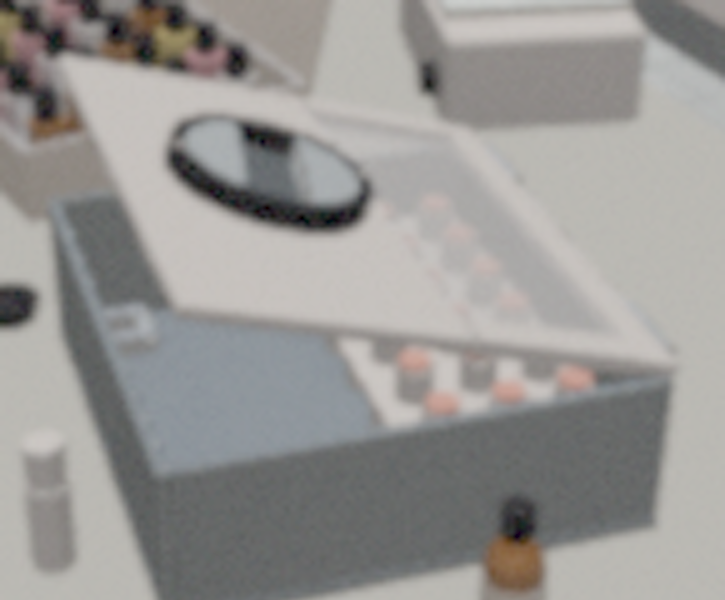

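```bash
python3 - <<'E'
from fit import *
C={n:vision.camera(n) for n in("scene","side")}
ob={"scene":[("c",(0,-.13,0),(355,-8)),("c",(0,.13,0),(674,250)),("c",(.24,.13,0),(342,563)),("c",(.24,-.13,0),(50,262)),("b",(-.12,.13,.085),(672,328)),("b",(-.12,.13,0),(657,412)),("b",(.12,-.13,0),(70,350)),("c",(.075,0,.014),(408,186))],
"side":[("c",(0,-.13,0),(178,303)),("c",(0,.13,0),(65,55)),("c",(.24,-.13,0),(675,357)),("b",(-.12,-.13,.085),(155,475)),("b",(-.12,.13,.085),(55,203)),("b",(.12,-.13,0),(655,525)),("b",(-.12,-.13,0),(170,609)),("c",(.075,0,.014),(272,166))]}
off={"scene":(185,140),"side":(190,120)}
def r(q):
    e=[]
    for n in C:
        P=np.vstack([case2w(cov(p,q[3]) if k=="c" else p,q) for k,p,_ in ob[n]])
        e.append(proj(C[n],P)-np.array([u for *_,u in ob[n]])/5-off[n])
    return np.vstack(e).ravel()
s=least_squares(r,[.55,.16,-.13,.27],loss="soft_l1"); print(s.x,s.cost); print(r(s.x).reshape(-1,2).round(1).tolist())
q=s.x;np.save("q.npy",q)
for u in (0,.02,.075): print(u,case2w(cov((u,0,0),q[3]),q).round(3),case2w(cov((u,0,0),0),q).round(3))
E
```

```text
[ 0.55182997  0.1604524  -0.13646056  0.29016224] 10.713729483061062
[[0.4, -0.7], [0.9, -0.1], [-0.9, 0.8], [-0.9, -1.2], [0.8, -0.3], [0.1, 0.5], [-0.3, 0.3], [-0.9, 0.1], [-0.0, 0.7], [-1.0, 0.1], [1.5, 0.3], [0.4, -1.4], [-1.4, -2.3], [0.2, -0.7], [-0.8, 2.8], [0.0, -1.5]]
0 [[0.445 0.175 0.161]] [[0.433 0.177 0.093]]
0.02 [[0.464 0.172 0.156]] [[0.453 0.174 0.093]]
0.075 [[0.516 0.165 0.14 ]] [[0.507 0.167 0.093]]
```

Request:
play_rows(deltas=[0,0,0,0,-10.6,0,0,0,0,-10.6,0,0,0,0,-10.6,0,0,0,0,-10.6,0,0,0,0,-10.6,0,0,0,0,-10.6,0,0,0,0,-10.6,0,0,0,0,-10.6,0,0,0,0,-10.6,0,0,0,0,-10.6,0,0,0,0,-10.6,0,0,0,0,-10.6])

```text
clock: 1.9
eef_pos: [0.1153, -0.4862, 0.2311]
tool_rot: [0.897, 0.442, 0.0, -0.0]
ft_force: [-0.7, -0.4, -0.3]
grip_width: -0.0003
```

```bash
cat >> fit.py <<'E'
from scipy.spatial.transform import Rotation as Ro
def go(target,yaw=None):
    o=bot.get_obs(); R=Ro.from_quat(o["tool_rot"]).as_matrix(); d=R.T@(np.asarray(target)-o["eef_pos"])
    a=np.degrees(np.arctan2(R[1,0],R[0,0]))
    print("pos",np.round(o["eef_pos"],4),"yaw",a.round(1),"z",R[:,2].round(3),"F",np.round(o["ft_force"],1),"w",round(float(o["grip_width"]),4),"t",o["clock"],"| total units",(d/.06).round(2))
E
python3 - <<'E'
from fit import *
q=np.load("q.npy")
for th in (q[3],.2,.1,0): print(th,case2w(cov((.02,-.075,0),th),q).round(3))
p=case2w(cov((.02,-.075,0),q[3]),q)[0]; go([p[0],p[1],.231]); print(bot.get_obs()["joint_pos"])
E
```

```text
0.29016223978590633 [[0.454 0.098 0.156]]
0.2 [[0.448 0.099 0.137]]
0.1 [[0.444 0.099 0.115]]
0 [[0.443 0.1   0.093]]
pos [ 0.1153 -0.4862  0.2311] yaw 52.5 z [-0.     0.001 -1.   ] F [-0.7 -0.4 -0.3] w -0.0003 t 1.9 | total units [ 1.116e+01 -1.460e+00  1.000e-02]
[-1.33799199e+00  2.40455339e-01  4.33864535e-03  1.33519485e+00
  2.28276336e-05 -6.82859476e-01]
```

Request:
play_rows(deltas=[0,0.465,-0.06,0,0,0,0.465,-0.06,0,0,0,0.465,-0.06,0,0,0,0.465,-0.06,0,0,0,0.465,-0.06,0,0,0,0.465,-0.06,0,0,0,0.465,-0.06,0,0,0,0.465,-0.06,0,0,0,0.465,-0.06,0,0,0,0.465,-0.06,0,0,0,0.465,-0.06,0,0,0,0.465,-0.06,0,0])

```text
clock: 3.4
eef_pos: [0.2894, -0.1873, 0.232]
tool_rot: [0.898, 0.44, 0.001, 0.002]
ft_force: [0.7, -0.8, 0.5]
grip_width: -0.0
```

Request:
play_rows(deltas=[0,0.465,-0.06,0,0,0,0.465,-0.06,0,0,0,0.465,-0.06,0,0,0,0.465,-0.06,0,0,0,0.465,-0.06,0,0,0,0.465,-0.06,0,0,0,0.465,-0.06,0,0,0,0.465,-0.06,0,0,0,0.465,-0.06,0,0,0,0,0,0,-10,0,0,0,0,-10,0,0,0,0,-9.7])

```text
clock: 4.9
eef_pos: [0.4225, 0.0412, 0.2334]
tool_rot: [0.748, 0.664, 0.002, 0.005]
ft_force: [0.2, -0.3, -0.1]
grip_width: -0.0002
```

```bash
python3 - <<'E'
from fit import *
go([.454,.098,.170])
E
```

```text
pos [0.4225 0.0412 0.2334] yaw 83.2 z [ 0.009 -0.004 -1.   ] F [ 0.2 -0.3 -0.1] w -0.0002 t 4.9 | total units [1.01 0.4  1.06]
```

Request:
play_rows(deltas=[0,0.34,0.13,0,0,0,0.34,0.13,0,0,0,0.34,0.13,0,0,0,0,0,0.35,-1,0,0,0,0.35,0,0,0,0,0.35,0])

```text
clock: 5.65
eef_pos: [0.4567, 0.1015, 0.1712]
tool_rot: [0.741, 0.671, 0.005, 0.006]
ft_force: [-1.0, 0.3, -0.4]
grip_width: 0.0
```

```bash
python3 - <<'E'
from fit import *
go([.450,.098,.12])
c=vision.camera("side"); cv2.imwrite("pics/s1.png",cv2.resize(c["color"][80:280,150:400],(750,600),interpolation=cv2.INTER_CUBIC))
E
```

```text
pos [0.4567 0.1015 0.1712] yaw 84.3 z [ 0.016 -0.003 -1.   ] F [-1.   0.3 -0.4] w 0.0 t 5.65 | total units [-0.07 -0.12  0.85]
```

View pics/s1.png

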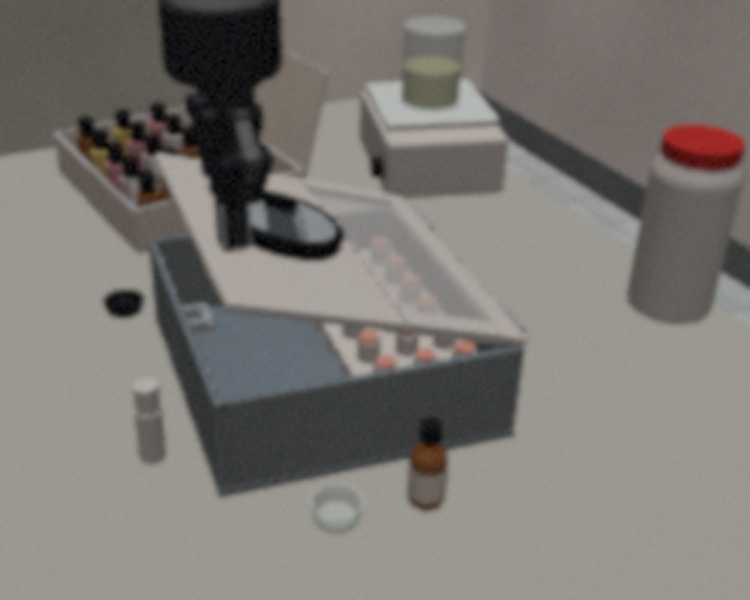

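Request:
play_rows(deltas=[0,0,-0.05,0.12,-0.3,0,0,-0.04,0.12,-0.3,0,0,-0.04,0.12,-0.3,0,0,-0.04,0.12,-0.3,0,0,-0.02,0.12,0,0,0,-0.02,0.12,0,0,0,-0.02,0.12,0,0,0,-0.02,0.12,0])

```text
clock: 6.7
eef_pos: [0.4411, 0.103, 0.1099]
tool_rot: [0.734, 0.679, 0.005, 0.006]
ft_force: [0.1, 0.3, 1.8]
grip_width: -0.0
```

```bash
python3 - <<'E'
from fit import *
go([.445,.099,.093])
E
```

```text
pos [0.4411 0.103  0.1099] yaw 85.6 z [ 0.015 -0.002 -1.   ] F [0.1 0.3 1.8] w -0.0 t 6.7 | total units [-0.06  0.06  0.28]
```

Request:
play_rows(deltas=[0,0,0.03,0.1,0,0,0,0.03,0.1,0,0,0,0,0.08,0])

```text
clock: 7.08
eef_pos: [0.4442, 0.1025, 0.0925]
tool_rot: [0.734, 0.679, 0.004, 0.005]
ft_force: [-14.2, -2.2, 45.4]
grip_width: -0.0
```

Request:
play_rows(deltas=[0,0,0,0.06,0])

```text
clock: 7.2
eef_pos: [0.4443, 0.1025, 0.0925]
tool_rot: [0.734, 0.679, 0.005, 0.006]
ft_force: [-18.0, -3.1, 49.4]
grip_width: -0.0003
```

Request:
play_rows(deltas=[0,0,0,0.08,0])

```text
clock: 7.32
eef_pos: [0.4442, 0.1025, 0.0925]
tool_rot: [0.734, 0.679, 0.005, 0.006]
ft_force: [-18.0, -3.6, 50.3]
grip_width: -0.0
```

Request:
play_rows(deltas=[0,0,0,-0.4,0,0,0,0,-0.5,0,0,0,0,-0.5,1.5,0.47,0,0,0,1.5,0.47,0.35,0.35,0,0,0.47,0.35,0.35,0,0,0.47,0.35,0.35,0,0,0.47,0,0,0,0,0.47,0,0,0,0])

```text
clock: 8.45
eef_pos: [0.5155, 0.1558, 0.1744]
tool_rot: [0.753, 0.658, 0.004, 0.007]
ft_force: [-0.9, 0.5, 0.2]
grip_width: 0.0406
```

```bash
python3 - <<'E'
from fit import *
go([.507,.167,.14])
q=np.load("q.npy")
w=vision.camera("wrist"); s=vision.camera("scene")
f=proj(w,case2w(cov((.075,0,.014),0),q)); print("dial px wrist",f, "scene crop", (proj(s,case2w(cov((.075,0,.014),0),q))-[190,130])*5)
a=cv2.resize(s["color"][130:250,190:350],(800,600),interpolation=cv2.INTER_CUBIC)
cv2.imwrite("pics/w2.png",cv2.resize(w["color"],(800,600))); cv2.imwrite("pics/s2.png",np.uint8(255*(a/255.)**.6))
E
```

```text
pos [0.5155 0.1558 0.1744] yaw 82.2 z [ 0.015 -0.006 -1.   ] F [-0.9  0.5  0.2] w 0.0406 t 8.45 | total units [ 0.17 -0.18  0.57]
dial px wrist [[269.82986931 183.08745813]] scene crop [[394.75135385 279.56183848]]
```

View pics/w2.png

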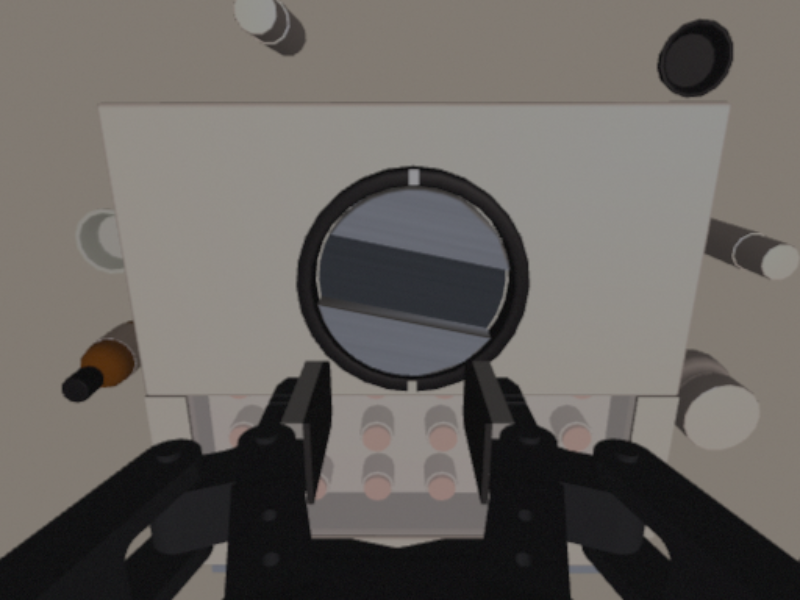

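View pics/s2.png

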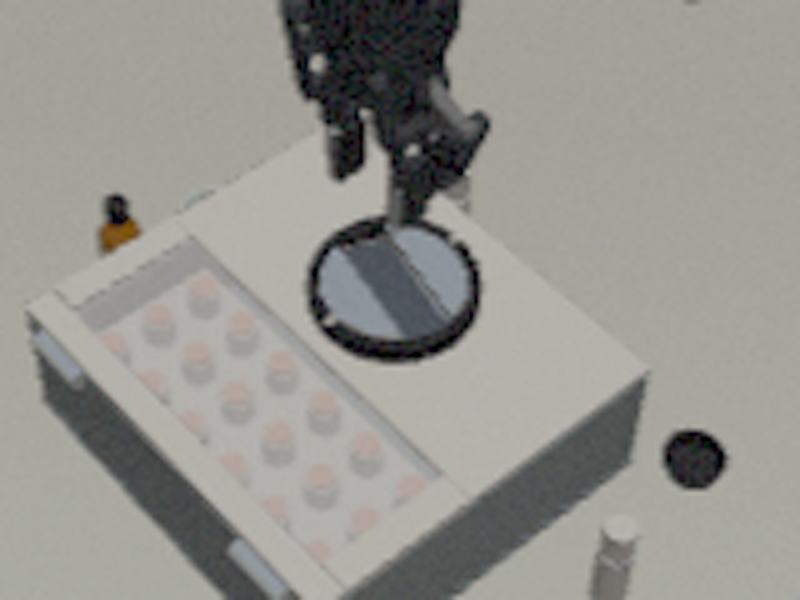

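```bash
python3 - <<'E'
from fit import *
q=np.load("q.npy")
C={n:vision.camera(n) for n in("scene","wrist")}
ob={"wrist":[((0,-.13,0),(100,104)),((0,.13,0),(729,104)),((.075,0,.014),(413,278)),((.029,0,.014),(414,177)),((.121,0,.014),(412,386))],
"scene":[((0,.13,0),(650,373)),((.24,-.13,0),(28,306)),((.24,.13,0),(342,597)),((.075,0,.014),(395,283))]}
tr={"wrist":lambda u:u/1.5625,"scene":lambda u:u/5+[190,130]}
def r(q,ns):
    return np.vstack([proj(C[n],np.vstack([case2w(cov(p,0),q) for p,_ in ob[n]]))-tr[n](np.array([u for _,u in ob[n]])) for n in ns]).ravel()
for ns in (["wrist"],["scene"],["wrist","scene"]):
    s=least_squares(r,q[:3],args=(ns,)); print(ns,s.x.round(4),"slot",case2w(cov((.075,0,0),0),s.x).round(4)); print(r(s.x,ns).reshape(-1,2).round(1).tolist())
# tool axis at collar-top height, and slot direction at z=.107 from wrist pixels
c=C["wrist"];K=np.array(c["intrinsics"]);R=cv2.Rodrigues(np.array(c["rvec"]))[0];o=-R.T@np.array(c["tvec"]).ravel()
W=[]
for px in [(330,235),(505,270)]:
    d=R.T@np.linalg.inv(K)@np.r_[np.array(px)/1.5625,1]; W.append(o+d*(.107-o[2])/d[2])
v=W[1]-W[0];print("slot yaw",np.degrees(np.arctan2(v[1],v[0])))
b=bot.get_obs();print("TCP px",proj(c,[b["eef_pos"]])*1.5625)
go(case2w(cov((.075,0,0),0),s.x)[0]+[0,0,.04])
E
```

```text
['wrist'] [ 0.5523  0.1567 -0.1356] slot [[0.5077 0.1628 0.093 ]]
[[-2.5, -1.5], [2.5, -1.5], [-0.1, 5.8], [0.0, 0.3], [-0.0, -1.7]]
['scene'] [ 0.5485  0.1616 -0.1125] slot [[0.5038 0.1667 0.093 ]]
[[1.7, -2.7], [0.0, 0.3], [-2.2, 2.9], [0.8, -1.4]]
['wrist', 'scene'] [ 0.5521  0.1572 -0.1313] slot [[0.5075 0.1631 0.093 ]]
[[-2.4, -1.0], [2.7, -2.8], [0.4, 5.5], [0.2, -0.0], [0.6, -2.0], [-0.4, -1.9], [-1.7, -0.7], [-5.9, 2.7], [-1.0, -1.3]]
slot yaw 70.70318185736151
TCP px [[399.14986097 383.75558143]]
pos [0.5159 0.1557 0.1758] yaw 82.2 z [ 0.017 -0.006 -1.   ] F [ 0.3 -0.5  0.1] w 0.0405 t 8.65 | total units [ 0.11 -0.17  0.71]
```

Request:
play_rows(deltas=[0.47,0,0,0.3,5.6,0.47,0,0,0,5.6,0.47,0,0,0,0])

```text
clock: 9.02
eef_pos: [0.5157, 0.1546, 0.1584]
tool_rot: [0.816, 0.578, 0.006, 0.008]
ft_force: [0.6, 0.2, 0.3]
grip_width: 0.04
```

```bash
python3 - <<'E'
from fit import *
go([.508,.163,.125])
E
```

```text
pos [0.5157 0.1546 0.1584] yaw 70.7 z [ 0.019 -0.005 -1.   ] F [0.6 0.2 0.3] w 0.04 t 9.025 | total units [ 0.09 -0.18  0.55]
```

Request:
play_rows(deltas=[0.47,0.09,-0.18,0,0,0.47,0,0,0.25,0,0.47,0,0,0.25,0,0.47,0,0,0,0])

```text
clock: 9.52
eef_pos: [0.5065, 0.1636, 0.1262]
tool_rot: [0.815, 0.58, 0.006, 0.008]
ft_force: [-0.8, -0.3, -0.3]
grip_width: 0.0403
```

```bash
python3 - <<'E'
from fit import *
go([.508,.163,.1])
w=vision.camera("wrist")
cv2.imwrite("pics/w3.png",np.uint8(255*(cv2.resize(w["color"],(800,600))/255.)**.6))
E
```

```text
pos [0.5065 0.1636 0.1262] yaw 70.8 z [ 0.019 -0.005 -1.   ] F [-0.8 -0.3 -0.3] w 0.0403 t 9.525 | total units [-0.    0.02  0.44]
```

View pics/w3.png

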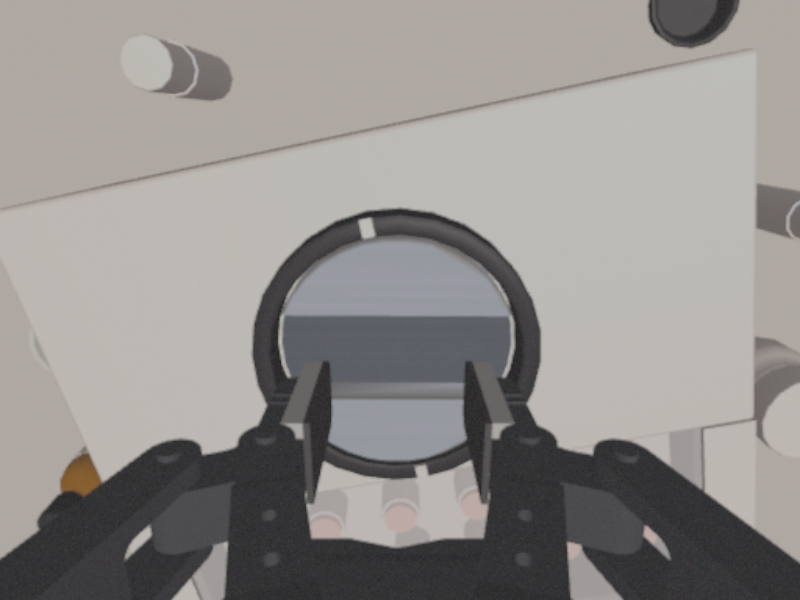

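Request:
play_rows(deltas=[0.47,0,0.01,0.15,0,0.47,0,0.01,0.12,0,0.47,0,0,0.1,0])

```text
clock: 9.95
eef_pos: [0.5097, 0.1633, 0.104]
tool_rot: [0.815, 0.579, 0.008, 0.008]
ft_force: [-0.4, -0.9, -0.3]
grip_width: 0.0404
```

Request:
play_rows(deltas=[0.47,0,0,0.08,0,0.47,0,0,0.05,0])

```text
clock: 10.2
eef_pos: [0.5098, 0.1631, 0.0953]
tool_rot: [0.815, 0.579, 0.007, 0.008]
ft_force: [-0.7, 0.1, 0.3]
grip_width: 0.0403
```

```bash
python3 - <<'E'
from fit import *
go([.508,.163,.097])
E
```

```text
pos [0.5098 0.1631 0.0953] yaw 70.8 z [ 0.021 -0.004 -1.   ] F [-0.7  0.1  0.3] w 0.0403 t 10.2 | total units [-0.01 -0.03 -0.03]
```

Request:
play_rows(deltas=[0.47,0,-0.02,0.03,0,0.47,0,0,0,7,0.47,0,0,0,7,0.47,0,0,0,7])

```text
clock: 10.7
eef_pos: [0.5077, 0.1647, 0.0932]
tool_rot: [0.909, 0.417, 0.009, 0.005]
ft_force: [1.7, -1.3, -0.6]
grip_width: 0.0403
```

```bash
python3 - <<'E'
from fit import *
go([.508,.163,.095]); print(np.round(bot.get_obs()["ft_torque"],2))
E
```

```text
pos [0.5077 0.1647 0.0932] yaw 49.2 z [ 0.02  -0.002 -1.   ] F [ 1.7 -1.3 -0.6] w 0.0403 t 10.7 | total units [-0.02  0.02 -0.03]
[-0.43 -0.24  0.19]
```

Request:
play_rows(deltas=[0.47,0,0,0,8,0.47,0,0,0,8,0.47,0,0,0,8,0.47,0,0,0,8,0.47,0,0,0,8,0.47,0,0,0,8])

```text
clock: 11.45
eef_pos: [0.5085, 0.1636, 0.0933]
tool_rot: [1.0, -0.002, 0.011, 0.003]
ft_force: [-0.1, -1.1, -1.5]
grip_width: 0.04
```

```bash
python3 - <<'E'
from fit import *
go([.508,.163,.095]); print(np.round(bot.get_obs()["ft_torque"],2))
E
```

```text
pos [0.5085 0.1636 0.0933] yaw -0.3 z [ 0.023 -0.006 -1.   ] F [-0.1 -1.1 -1.5] w 0.04 t 11.45 | total units [-0.01  0.01 -0.03]
[-0.12  0.01  0.14]
```

Now the last part in small steps, watching for the torque rise at the stop.

Request:
play_rows(deltas=[0.47,0,0,0,5,0.47,0,0,0,5,0.47,0,0,0,4])

```text
clock: 11.82
eef_pos: [0.5085, 0.1631, 0.0933]
tool_rot: [0.992, -0.128, 0.012, 0.002]
ft_force: [0.4, 0.3, -0.9]
grip_width: 0.0403
```

```bash
python3 - <<'E'
from fit import *
go([.508,.163,.095]); print(np.round(bot.get_obs()["ft_torque"],2))
E
```

```text
pos [0.5085 0.1631 0.0933] yaw -14.7 z [ 0.023 -0.007 -1.   ] F [ 0.4  0.3 -0.9] w 0.0403 t 11.825 | total units [-0.01  0.   -0.03]
[-0.04 -0.    0.19]
```

Request:
play_rows(deltas=[0.47,0,0,0,4,0.47,0,0,0,4])

```text
clock: 12.08
eef_pos: [0.5084, 0.163, 0.0933]
tool_rot: [0.98, -0.197, 0.012, 0.001]
ft_force: [0.5, -1.5, -0.8]
grip_width: 0.0404
```

```bash
python3 - <<'E'
from fit import *
go([.508,.163,.095]); print(np.round(bot.get_obs()["ft_torque"],2))
E
```

```text
pos [0.5084 0.163  0.0933] yaw -22.8 z [ 0.024 -0.007 -1.   ] F [ 0.5 -1.5 -0.8] w 0.0404 t 12.075 | total units [-0.01  0.   -0.03]
[-0.19  0.04  2.12]
```

Request:
play_rows(deltas=[0.47,0,0,0,-5,0.47,0,0,0,-6,0.47,0,0,-0.2,0,0.47,0,0,-0.4,0,0.47,0,0,-0.5,0,0.47,0,-0.6,-0.3,0,0.47,0,0,0,0])

```text
clock: 12.95
eef_pos: [0.5145, 0.2, 0.1842]
tool_rot: [0.994, -0.104, 0.014, 0.001]
ft_force: [0.2, -1.0, 0.1]
grip_width: 0.0402
```

```bash
python3 - <<'E'
from fit import *
go([.508,.163,.175])
w=vision.camera("wrist")
cv2.imwrite("pics/w4.png",np.uint8(255*(cv2.resize(w["color"],(800,600))/255.)**.6))
E
```

```text
pos [0.5145 0.2    0.1842] yaw -12.0 z [ 0.028 -0.006 -1.   ] F [ 0.2 -1.   0.1] w 0.0402 t 12.95 | total units [0.02 0.63 0.15]
```

View pics/w4.png

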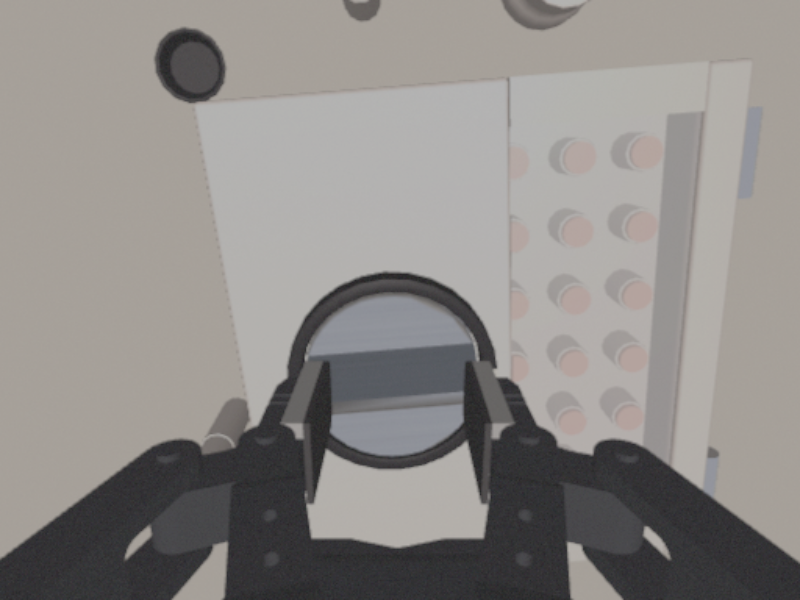

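Request:
play_rows(deltas=[0.47,-0.4,0,-0.6,0,0.47,-0.6,0,-0.6,0,0.47,-0.6,0,-0.3,0,0.47,-0.6,0,0,0,0.47,0,0,0,0])

```text
clock: 13.62
eef_pos: [0.3768, 0.2237, 0.2706]
tool_rot: [0.994, -0.109, 0.011, 0.004]
ft_force: [0.4, 0.4, 0.1]
grip_width: 0.0403
```

```bash
python3 - <<'E'
from fit import *
go([.4,.2,.3])
s=vision.camera("scene")["color"][120:280,180:390]; d=vision.camera("side")["color"][100:260,170:380]
a=np.vstack([cv2.resize(i,(390,298),interpolation=cv2.INTER_CUBIC) for i in (s,d)])
a=np.hstack([cv2.resize(i,(400,305),interpolation=cv2.INTER_CUBIC) for i in (s,d)])
cv2.imwrite("pics/f.png",np.uint8(255*(cv2.resize(a,(800,610))[:600]/255.)**.6) if 0 else np.uint8(255*(a/255.)**.6))
E
```

```text
pos [0.3768 0.2237 0.2706] yaw -12.5 z [ 0.02  -0.011 -1.   ] F [0.4 0.4 0.1] w 0.0403 t 13.625 | total units [ 0.47  0.3  -0.48]
```

View pics/f.png

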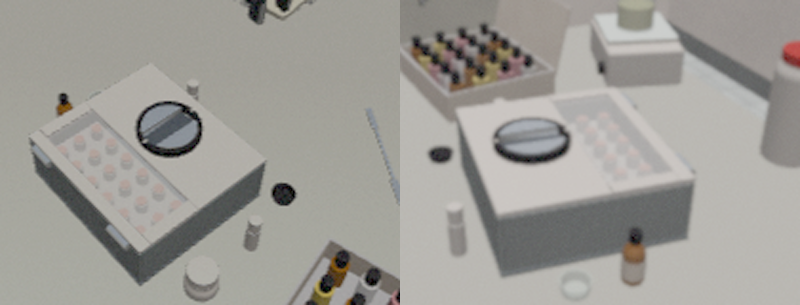

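The cover is flat and shut, the slot runs front to back, and all the small things are still standing in place. I'm handing the job in.

```bash
python3 -c "
from workcell import ticket
print(ticket.job_done())"
```

```text
the job is handed in; nothing more can be done
None
```

The cover is shut and the fastener is turned to its locked stop. The job was handed in at about 13.7 s of the 46 s allowed.

- **Closing the cover:** I pushed it down with the closed fingertips near the front edge until it hit a hard stop. The fingertips stood at z = 0.0925 m, against 0.093 m for a shut cover. The force on the fingertips peaked at about 50 N at the stop, more than closing needed; the wrist limit is 120 N.
- **Turning the fastener:** The dial was already about 11° clockwise before I touched it. I put both fingertips, partly open, into the slot on either side of its axis. I turned it clockwise until the torque rose from about 0.2 to 2.1 N m, which I took as the stop.
- **Last checks:** The last wrist picture shows the slot at about −8° in the base frame. The case's front-to-back line is at −7.7°, so the slot lies front to back as it should. The final scene and side pictures show the cover flat. The dropper, jar, tubes, pot, cap and spatula look undisturbed by eye; I did not measure them again. The arm is clear of everything.
- **Disagreement:** The wrist and scene cameras put the slot centre about 4 mm apart. I used the wrist estimate, and the fingers went in without contact.

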